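Unload the curing turntable of a fume booth

ROBOT

A 6-joint arm with a two-finger parallel gripper is mounted at the origin on the work surface. World frame = base frame: x ahead of the robot, y to its left, z up, the work surface at z = 0. Lengths are in m, angles in rad, forces in N, time in s.
With the tool pointing down it reaches from about 0.325 to 0.775 m from the base axis. Payload 9.3 kg.
Tool frame: the origin (TCP) lies on the centre line of the jaws, within the pads' length; the fingertips stand 22 mm ahead of it and the grasp point (between the pads) lies 3 mm ahead of it; z points along the fingers, y is the line along which they close (so a half turn about z gives the same grasp; the last joint's range is limited). The gripper opens to 85 mm and grips with 20 to 120 N. Pads are 22 mm wide; open, the fingers measure 114 mm over their backs; the gripper's body (76 mm by 85 mm) begins 54 mm behind the grasp point. The pads swing forward as they close: fully open they stand 13 mm farther back than shut.
Start: joints at [1.067, 0.259, 0.021, 1.334, 0, 1.418], TCP at [0.189, 0.517, 0.253] pointing down, gripper open.
Joint ranges: [-3.04, 3.04], [-0.91, 1.82], [-1.04, 1.36], [-1.92, 1.95], [-1.52, 1.45], [-3.14, 3.14]. Speed limits (rad/s): [2.22, 2.22, 2.79, 3.14, 3.14, 3.14].

INTERFACE

Orientations are given as a unit quaternion [x, y, z, w].
In Python, from station import manip, viewer gives the robot as it stands. The module is installed in compiled form; this text tells all that it offers. Calls block until the motion is done:
- manip.move_pose(position, orientation): joint-space move of the TCP to a pose.
- manip.movel(position, rot=None, rate=0.15): straight line of the TCP; rot=None keeps the orientation; rate is the mean speed in m/s.
- manip.movej(angles): joint-space move.
- manip.set_gripper(opening, strength=None): finger opening in m; strength is the grip in N (None keeps the last); returns when the fingers have stopped.
- manip.sleep(seconds).
- manip.solve_ik(position, orientation): joint angles nearest the present ones, or None.
- viewer.camera(name): name is "side" or "top"; returns a dict with "pixels" (420x560x3 uint8, blue, green, red), "camera_matrix" (3x3 intrinsics, pixels), "k1" (the pictures are not rectified: a ray, as slopes to the right and down, at radius r is drawn at 1 + k1 r^2 times it, then the intrinsics apply), "R" (3x3) and "t" (3): a world point X has camera coordinates R X + t. Camera axes: x right, y down, z forward; pixel columns grow to the right and rows downward; lengths in m; the calibration is good to about 2 mm. A picture is of the moment at which its call begins. There is no depth.
A pose or a line that the arm cannot do raises manip.IKError and nothing moves.
- manip.sign_off(): hands the job in; it is judged then, once.
Readings, each from a call of its own:
- manip.get_clock(): time.
- manip.get_qpos(): joint angles.
- manip.get_qvel(): joint speeds.
- manip.get_tau(): joint torques, N m.
- manip.get_position(): TCP position.
- manip.get_ee_rot(): TCP orientation.
- manip.get_ft_force(): force on the tool from outside, world axes, zero at the start.
- manip.get_wrist_torque(): the same for the moment, N m.
- manip.get_width(): finger opening in m.
- manip.get_finger_force(): force on a finger pad.
Only numpy, scipy, OpenCV 4.12 (cv2) and the standard library are available. Lean on these libraries where they do the work, as an engineer would, in place of code of your own. Each camera call takes 0.05 s, during which the arm holds its last target. There are 200 camera calls.

TASK

First set the damper lever on the extraction duct to the red tab, and clear the brass tin off the yellow-edged pallet onto the middle of its round cork mat. With the lever left at red, unload every relay box from the turntable, indexing the table so that boxes inside the booth come round to the open front, and stack them all squarely, lids up, in one column in the middle of the pallet. When the column is complete, turn the lever back to the green tab, leaving the turntable clicked in place and the jar and the reel undisturbed.

Things in the scene. Friction and masses are not known exactly. Their poses are not given: they have to be found in the camera images.
- booth: fixed bench fume booth of clear acrylic, joined on its right (-y) to a round duct. Origin on the bench on the turntable's vertical axis, x to the booth's rear, y to its left, z up. It covers the rear half of the turntable: side walls 330 mm apart, from the axis to the rear wall 180 mm behind it, 210 mm high, roofed; the front half (-x of the axis) is open, also above
- front_place (a point): fixed place at the open front, at (-90, 0, 45) mm in the booth's frame and with its axes: the centre of the pad that is in front when the turntable is in a click position. Only here is a box free from above; the other three pads are wholly or half under the roof
- turntable (a joint): angle of the turntable in rad, 0 at the start, growing anticlockwise seen from above; it turns either way without end. A spring detent holds it at every quarter turn (multiples of 1.571): let go less than about 0.7 rad from one, it swings into it; passing the mid-point takes about 5 N at a post
- turntable_hub (a point): centre of the aluminium turntable's top (290 mm across, on a solid drum), 45 mm above the bench; x and y turn with it. Four black pads, flush, are centred 90 mm from the axis along its +x, +y, -x, -y. Four upright grip posts, 16 mm thick, 38 mm high, orange tops, stand 130 mm from the axis on the diagonals between the pads: grip one from above to turn the table
- damper (a joint): angle of the damper lever in rad about its upright spindle: 0 with the lever square to the duct, pointing to the booth's front (-x), growing to 1.5 as it swings to the booth's right (-y, anticlockwise from above). It is stiff (about 1.5 N at the knob) and stays where it is left
- damper_spindle (a point): axis of the damper lever at the lever's height, 150 mm above the bench, on top of the duct at (45, -270) mm in the booth's frame; its axes turn with the lever, which points along its -x
- damper_knob (a point): middle of the upright round black knob at the end of the lever, 18 mm thick, 40 mm high, 85 mm from the spindle; axes as the lever's. This point is 22 mm above the lever's middle plane; the lever bar is 12 mm wide, 5 mm thick
- tab_red (a joint): angle of the red set-point tab (working flow) on the rim of the white quadrant under the lever, measured as the damper's angle: the lever stands over the tab when the two are equal. It cannot be moved; 1.0 to 1.35 rad
- tab_red_mark (a point): centre of the red tab, 68 mm from the spindle, 11 mm wide; its -x axis points out from the spindle
- tab_green (a joint): angle of the green set-point tab (standby flow), as for the red one; 0.4 to 0.75 rad
- tab_green_mark (a point): centre of the green tab, 68 mm from the spindle, 11 mm wide; its -x axis points out from the spindle
- box_a: closed relay box, 60 x 60 mm and 34 mm high, 0.16 kg, grey with a blue lid; origin at the centre of its underside, z up out of the lid, x and y along the sides. One of two to four alike (the others are absent: None); it starts square on one of the turntable's four pads
- box_b: closed relay box, 60 x 60 mm and 34 mm high, 0.16 kg, grey with a blue lid; origin at the centre of its underside, z up out of the lid, x and y along the sides. One of two to four alike (the others are absent: None); it starts square on one of the turntable's four pads
- box_c: closed relay box, 60 x 60 mm and 34 mm high, 0.16 kg, grey with a blue lid; origin at the centre of its underside, z up out of the lid, x and y along the sides. One of two to four alike (the others are absent: None); it starts square on one of the turntable's four pads
- box_d: closed relay box, 60 x 60 mm and 34 mm high, 0.16 kg, grey with a blue lid; origin at the centre of its underside, z up out of the lid, x and y along the sides. One of two to four alike (the others are absent: None); it starts square on one of the turntable's four pads
- pallet_top (a point): centre of the top of the fixed square black pallet with yellow edges, 84 x 84 mm, 6 mm high, to the left of the turntable; x and y along its sides. The column is built centred on it, sides parallel to the pallet's
- wool_tin: brass tin with copper wool, 58 mm across, 36 mm high, 0.14 kg, rigid, taken by its sides; starts standing on the pallet; origin under its centre, z up
- mat_top (a point): centre of the top of the fixed round cork mat where the tin belongs, 90 mm across, 3 mm high, lying to the right in front of the turntable
- flux_jar: bystander: white jar, 54 mm across, 33 mm high; origin under its centre
- solder_reel: bystander: upright reel with green flanges, 58 mm across, 52 mm high; origin under its centre

How it is judged:
By the outcome, as a careful person would: the job done as asked, in the order asked, and still so for the second after the job is handed in, with the robot touching nothing.
Of box_a, box_b, box_c, box_d only 2 to 4 are there at a start; the rules pass over those that are not, and their reading is None.
At some moment in a run one of wool_tin may be knocked a few centimetres aside while the robot is not near it.
Once in a run the grip may slacken for a moment while it holds something.
It also fails if it takes over 210 s, if anything falls off the work surface, if the arm or the gripper's body presses on something with over 40 N, if the wrist force passes 120 N, or if a joint passes its speed limit or range.

## Working session

There is one attempt and no reset: what is moved stays moved. The work goes in short steps, each a Python script; the robot and the scene stay as the last script left them, time stands still between calls to the robot, and variables do not carry over. Pictures are saved under pics/ and viewed, at most 14 in all, crops included, and the job is handed in when it is done.

```bash
mkdir -p pics; cat > h.py <<'E'
import numpy as np, cv2
from station import manip, viewer
def cam(n): return viewer.camera(n)
def ray(c,u,v):
    K=c["camera_matrix"]; xd=(u-K[0][2])/K[0][0]; yd=(v-K[1][2])/K[1][1]
    x,y=xd,yd
    for _ in range(30):
        s=1+c["k1"]*(x*x+y*y); x,y=xd/s,yd/s
    R=np.array(c["R"]);t=np.array(c["t"])
    return -R.T@t, R.T@np.array([x,y,1.])
def onz(c,u,v,z):
    o,d=ray(c,u,v); return (o+d*(z-o[2])/d[2])
def proj(c,X):
    p=np.array(c["R"])@np.array(X,float)+np.array(c["t"]); x,y=p[:2]/p[2]; s=1+c["k1"]*(x*x+y*y)
    K=c["camera_matrix"]; return np.array([K[0][0]*x*s+K[0][2],K[1][1]*y*s+K[1][2]])
def blobs(c,lo,hi,amin=20):
    hsv=cv2.cvtColor(c["pixels"],cv2.COLOR_BGR2HSV)
    m=cv2.inRange(hsv,np.array(lo),np.array(hi))
    n,l,s,ce=cv2.connectedComponentsWithStats(m)
    return m,[(ce[i].round(1),s[i]) for i in range(1,n) if s[i][4]>=amin]
E
python3 - <<'E'
from h import *
for n in("top","side"):
    c=cam(n); cv2.imwrite(f"pics/{n}0.png",c["pixels"]); print(n,c["camera_matrix"],c["k1"],(-np.array(c["R"]).T@np.array(c["t"])).round(3)); print(np.array(c["R"]).round(2))
E
```

```text
top [[461.36213116   0.         280.88040841]
 [  0.         461.36213116 211.08711881]
 [  0.           0.           1.        ]] -0.15795637604920973 [ 0.417 -0.018  1.316]
[[ 0.03 -1.   -0.  ]
 [-0.99 -0.03 -0.12]
 [ 0.12  0.01 -0.99]]
side [[435.55504098   0.         282.37715854]
 [  0.         435.55504098 203.11860762]
 [  0.           0.           1.        ]] -0.12723310556627104 [ 0.216 -0.864  1.004]
[[ 0.94 -0.34 -0.  ]
 [-0.23 -0.64 -0.73]
 [ 0.25  0.69 -0.68]]
```

View pics/top0.png

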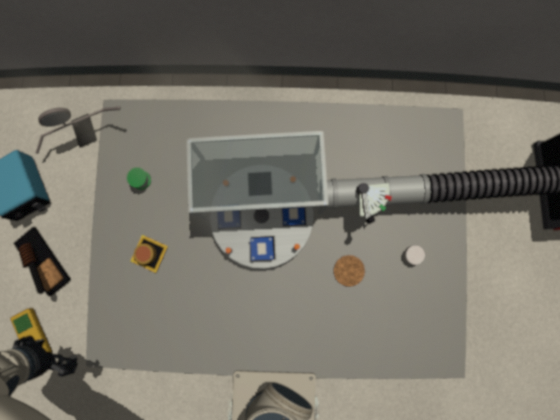

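View pics/side0.png

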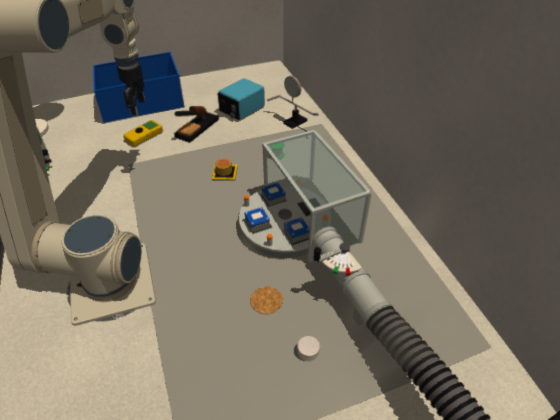

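Top view: three boxes, in front (262,249), left (229,217) and right (294,216), with the rear pad (260,184) empty. The hub is at (262,216), pallet and tin at (149,253), mat (349,271), jar (415,255), reel (138,180) and lever around (368,205). The side view agrees: tin (223,168), mat (266,299), lever around (335,262). Next I'll zoom in on the lever and measure.

```bash
python3 - <<'E'
from h import *
T=cam("top");S=cam("side")
a=cv2.resize(T["pixels"][165:240,335:410],(400,400),interpolation=cv2.INTER_CUBIC)
b=cv2.resize(S["pixels"][225:300,295:370],(400,400),interpolation=cv2.INTER_CUBIC)
cv2.imwrite("pics/lev0.png",np.hstack([a,b]))
a=cv2.resize(T["pixels"][205:290,110:310],(800,340),interpolation=cv2.INTER_CUBIC)
cv2.imwrite("pics/tt0.png",a)
for nm,lo,hi,z in (("orange",(5,120,120),(18,255,255),.083),("yellow",(20,120,120),(34,255,255),.006),("green",(45,120,60),(85,255,255),.15),("red",(172,120,80),(180,255,255),.15),("red2",(0,150,80),(4,255,255),.15),("blue",(105,120,60),(125,255,255),.079)):
    for n,c in(("T",T),("S",S)):
        for ce,s in blobs(c,lo,hi,8)[1]:
            print(nm,n,ce,s[:5],onz(c,*ce,z).round(4)[:2])
E
```

```text
orange T [142.9 253.3] [135 245  17  18 247] [0.4336 0.3623]
orange T [296.2 246.3] [294 244   5   5  19] [ 0.4662 -0.0516]
orange T [228. 250.] [226 248   5   5  21] [0.4507 0.1304]
orange T [348.7 270.6] [335 256  29  30 664] [ 0.4052 -0.1933]
orange T [ 49.8 272.3] [ 41 260  19  26 266] [0.3693 0.63  ]
orange S [190.2 128.3] [181 123  19  11 108] [0.3609 0.5713]
orange S [222.7 162.6] [217 159  13   9  90] [0.426  0.3194]
orange S [246.1 196.9] [244 195   5   5  21] [0.4521 0.1235]
orange S [269.2 235.9] [267 234   5   5  22] [ 0.4672 -0.058 ]
orange S [266.1 299.7] [250 287  33  27 692] [ 0.39   -0.2611]
yellow T [153.9 251.9] [137 236  30  37 204] [0.4399 0.3537]
yellow T [133.9 259.8] [131 255   7   9  35] [0.415  0.4117]
yellow T [ 28.4 326. ] [ 11 309  31  31 315] [0.2027 0.7331]
yellow T [ 44.7 346.5] [ 43 345   4   4  10] [0.1463 0.6771]
yellow S [141.4 132.3] [124 120  39  23 317] [0.1757 0.7363]
yellow S [226.3 173.4] [212 163  26  17 111] [0.4402 0.3519]
yellow S [216.  166.1] [214 164   7   5  14] [0.4151 0.4066]
green T [135.2 179.6] [128 172  16  16 177] [0.6235 0.374
[... 155 characters left out ...]
  11  13  33] [0.2249 0.6818]
green S [149.7 124.7] [144 122  12   7  53] [0.2157 0.5444]
green S [335.2 270.1] [333 267   5   7  26] [ 0.5651 -0.2811]
red2 T [388.  197.2] [386 196   5   4  13] [ 0.5958 -0.2829]
red2 S [347.6 271.3] [346 268   5   8  30] [ 0.5923 -0.2951]
blue T [293.  222.6] [288 220  12   5  37] [ 0.5298 -0.0414]
blue T [262.2 247.9] [251 238  23  22 248] [0.4594 0.0392]
blue S [159.3  84. ] [ 136   52   48   63 2100] [0.2974 0.9886]
blue S [109.5  92. ] [  93   61   39   61 1559] [0.0753 1.0027]
blue S [273.2 191. ] [262 184  23  15 153] [0.5425 0.125 ]
blue S [256.4 217.3] [245 208  24  19 204] [0.4564 0.0301]
blue S [296.5 227.4] [285 219  24  18 203] [ 0.5542 -0.05  ]
```

View pics/lev0.png

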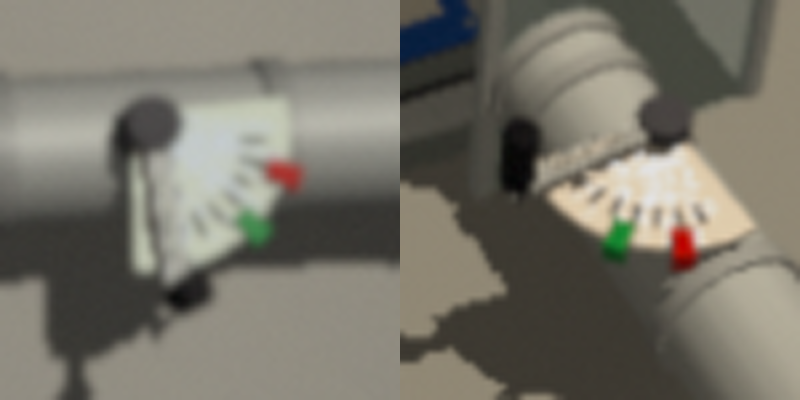

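View pics/tt0.png

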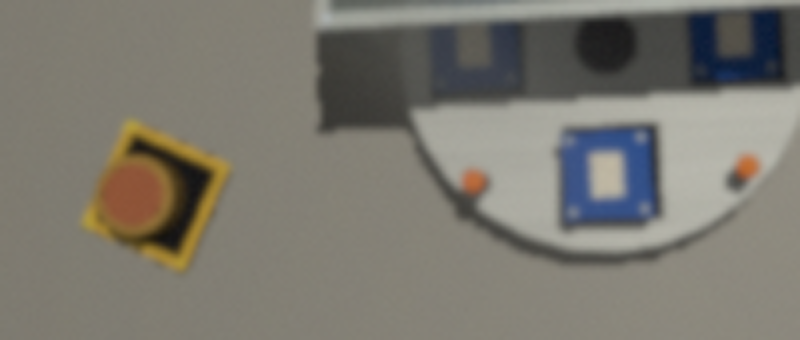

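The crops show the spindle cap at top view (363.5,188) and the knob at about (370,219), with the lever near 0 rad, left of the green (383,208) and red (388,197) tabs. The tin sits off-centre on the tilted pallet at (143,253). Next I'll triangulate these points.

```bash
cat >> h.py <<'E'
def tri(c1,p1,c2,p2):
    o1,d1=ray(c1,*p1);o2,d2=ray(c2,*p2); d1=d1/np.linalg.norm(d1);d2=d2/np.linalg.norm(d2)
    A=np.array([d1,-d2]).T; s=np.linalg.lstsq(A,o2-o1,rcond=None)[0]
    a,b=o1+s[0]*d1,o2+s[1]*d2
    return ((a+b)/2).round(4),round(float(np.linalg.norm(a-b)),4)
E
python3 - <<'E'
from h import *
T=cam("top");S=cam("side")
for n,p,q in(("postL",(228,250),(246.1,196.9)),("postR",(296.2,246.3),(269.2,235.9)),("green",(382.9,207.9),(335.2,270.1)),("red",(388,197.2),(347.6,271.3)),("cap",(363.5,188.4),(345,246.6)),("knob",(370,219.4),(317.5,252)),("mat",(348.7,270.6),(266.1,299.7)),("tin",(142.9,253.3),(222.7,162.6))): print(n,tri(T,p,S,q))
print("mat",onz(T,348.7,270.6,.003),onz(S,266.1,299.7,.003))
print("tin",onz(T,142.9,253.3,.042),onz(S,222.7,162.6,.042))
for n,c,r in(("T",T,(125,170,230,280)),("S",S,(205,245,150,185))):
    m,_=blobs(c,(17,90,90),(34,255,255)); k=np.zeros_like(m);k[r[2]:r[3],r[0]:r[1]]=m[r[2]:r[3],r[0]:r[1]]
    p=cv2.findNonZero(k)[:,0]
    h=cv2.convexHull(p)[:,0]
    w=np.array([onz(c,*x,.006)[:2] for x in h.astype(float)],np.float32)
    print("pallet",n,cv2.minAreaRect(w*1000))
# jar, reel: light/white
for n,c in(("T",T),("S",S)):
    for ce,s in blobs(c,(0,0,185),(40,60,255),60)[1]: print("white",n,ce,s[:5],onz(c,*ce,.033)[:2].round(3))
yaw=.085; cx=np.array([.5501,.0471])
X=np.array([np.cos(yaw),np.sin(yaw)]);Y=np.array([-X[1],X[0]])
for nm,(a,b,z) in {"hub":(0,0,.045),"spin":(.045,-.27,.16),"fL":(0,.165,.21),"rimfront":(-.145,0,.045)}.items():
    P=[*(cx+a*X+b*Y),z];print(nm,np.round(P,4),proj(T,P).round(1),proj(S,P).round(1))
E
```

```text
postL (array([0.4523, 0.1308, 0.0766]), 0.0029)
postR (array([ 0.4677, -0.0521,  0.0765]), 0.0026)
green (array([ 0.5697, -0.2725,  0.1376]), 0.0009)
red (array([ 0.5981, -0.2861,  0.1364]), 0.0004)
cap (array([ 0.6189, -0.2198,  0.1503]), 0.0047)
knob (array([ 0.5356, -0.2319,  0.1763]), 0.0026)
mat (array([ 0.4052, -0.2056, -0.0016]), 0.0016)
tin (array([0.4351, 0.3754, 0.0396]), 0.0017)
mat [ 0.40450445 -0.20473917  0.003     ] [ 0.40516245 -0.20874808  0.003     ]
tin [0.43418734 0.37490644 0.042     ] [0.43533978 0.37211572 0.042     ]
pallet T ((435.174072265625, 369.45330810546875), (86.87361907958984, 86.16596984863281), 68.27513122558594)
pallet S ((443.08746337890625, 382.51776123046875), (123.69200897216797, 87.171142578125), 68.7766342163086)
white T [383.1 186.9] [371 184  19  10  64] [ 0.643 -0.295]
white T [415.5 254.5] [408 247  16  16 209] [ 0.454 -0.389]
white S [232.4  82.9] [ 180   61  111   52 2597] [0.628 0.961]
white S [460.9 317.7] [ 294   89  261  331 7773] [ 0.856 -0.462]
white S [137.9 135.4] [  36   94  258  105 8114] [0.161 0.676]
white S [116.2 202. ] [  83  167   56   69 1827] [0.049 0.302]
white S [343.4 261.7] [324 252  37  19 377] [ 0.648 -0.182]
white S [ 75.  361.2] [    0   254   172   166 18637] [-0.1   -0.248]
white S [308.4 345.4] [299 336  20  19 311] [ 0.454 -0.391]
white S [365.5 411. ] [ 318  394   80   26 1024] [ 0.511 -0.586]
white S [430.9 408.3] [421 394  21  26  93] [ 0.651 -0.636]
hub [0.5501 0.0471 0.045 ] [261.  215.5] [283.8 214.1]
spin [ 0.6179 -0.2181  0.16  ] [363.8 187.3] [343.8 243.9]
fL [0.5361 0.2115 0.21  ] [190.1 212. ] [261.6 142.9]
rimfront [0.4056 0.0348 0.045 ] [263.7 268. ] [240.4 228.2]
```

```bash
cat >> h.py <<'E'
from scipy.spatial.transform import Rotation as Rn
YAW=.084; C=np.array([.5508,.0465]); SP=np.array([.6185,-.2190])
def B(a,b): X=np.array([np.cos(YAW),np.sin(YAW)]); return C+a*X+b*np.array([-X[1],X[0]])
def quat(phi):   # tool down, closing axis y at world angle phi
    y=np.array([np.cos(phi),np.sin(phi),0]); z=np.array([0,0,-1.]); return Rn.from_matrix(np.array([np.cross(y,z),y,z]).T).as_quat()
def best(p,phi):  # pick phi or phi+pi with small wrist angle
    r=[]
    for f in(phi,phi+np.pi):
        q=manip.solve_ik(list(p),quat(f))
        if q is not None: r.append((abs(q[5]),f,q))
    return min(r,key=lambda a:a[0])[1]
def G(xy,z): return [float(xy[0]),float(xy[1]),float(z)+.003]   # grasp point -> TCP
def status(m=""): print(m,"t",round(manip.get_clock(),1),"p",np.round(manip.get_position(),4),"w",round(manip.get_width(),4),"ff",np.round(manip.get_finger_force(),1),"F",np.round(manip.get_ft_force(),1))
E
cat > lever.py <<'E'
from h import *
def knob(a,r=.085): return SP-r*np.array([np.cos(a+YAW),np.sin(a+YAW)])
def turn(a0,a1,z=.181):
    phi=best(G(knob(a0),z),a0+YAW+np.pi/2)
    n=max(2,int(abs(a1-a0)/.1))
    for a in np.linspace(a0,a1,n+1)[1:]: manip.movel(G(knob(a),z),quat(phi+a-a0),rate=.06)
def grab(a0,z=.181):
    phi=best(G(knob(a0),z),a0+YAW+np.pi/2)
    manip.move_pose(G(knob(a0),.30),quat(phi)); manip.set_gripper(.06); manip.movel(G(knob(a0),z),rate=.1)
    manip.set_gripper(0,25); status("gripped")
def leave():
    manip.set_gripper(.05); p=manip.get_position(); manip.movel([p[0],p[1],.30],rate=.15)
E
python3 - <<'E'
from lever import *
manip.movel([.30,.25,.34]); 
a=.06; grab(a); turn(a,1.18); status(); leave()
p=B(-.09,.02); manip.move_pose([.36,.10,.34],quat(best([.36,.10,.34],np.pi/2)))
for n in("top","side"):
    c=cam(n); cv2.imwrite(f"pics/{n}1.png",c["pixels"])
    r=c["pixels"][165:240,335:410] if n=="top" else c["pixels"][225:300,295:370]
    r=cv2.resize(r,(400,400),interpolation=cv2.INTER_CUBIC); L=r if n=="top" else np.hstack([L,r])
cv2.imwrite("pics/lev1.png",L); status()
E
```

```text
gripped t 6.6 p [ 0.5345 -0.2312  0.1843] w 0.017 ff 25.2 F [-0.1 -0.4  1.8]
 t 9.8 p [ 0.5931 -0.2985  0.1842] w 0.0173 ff 24.9 F [3.1 6.7 6.2]
 t 12.9 p [0.3605 0.0997 0.3398] w 0.0498 ff 0.0 F [ 0.9 -0.  -0.2]
```

View pics/lev1.png

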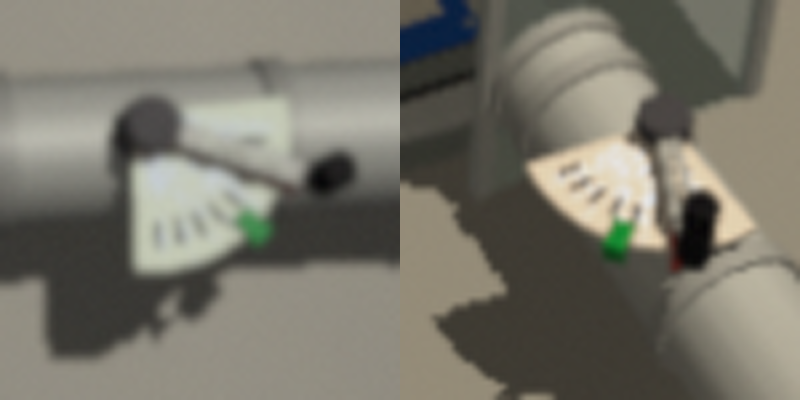

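The lever bar now covers the red tab in both views, with only a 1–2 px red sliver on the low-angle side. That is about what parallax should give with the bar above the tab. Next I'll check the knob angle numerically and move the tin.

```bash
cat >> h.py <<'E'
def tin_at(z0,box=None,cams=("top","side")):
    out=[]
    for n in cams:
        c=cam(n)
        m,b=blobs(c,(3,110,100),(18,255,255),40)
        for ce,s in b:
            P=onz(c,*ce,z0+.036)
            if box is None or (abs(P[0]-box[0])<box[2] and abs(P[1]-box[1])<box[2]): out.append((n,P[:2].round(4).tolist(),s[2:5].tolist()))
    return out
def lower(z,step=.002,fmax=3,extra=.004):
    """guarded descent: TCP down to z-extra or until contact"""
    p=np.array(manip.get_position()); manip.sleep(.15); f0=manip.get_ft_force()[2]
    while p[2]>z-extra:
        p[2]-=step; manip.movel(p.tolist(),rate=.04)
        if manip.get_ft_force()[2]-f0>fmax: break
    print("lower stop",p[2].round(4),"nominal",round(z,4))
E
python3 - <<'E'
from h import *
T=cam("top");S=cam("side")
k,e=tri(T,(396.9,197.4),S,(351.25,267.75)); r=SP-k[:2]; print("knob",k,e,np.arctan2(r[1],r[0])-YAW,np.hypot(*r))
t=tin_at(.006,(.435,.373,.06)); print(t)
xy=np.mean([a[1] for a in t],axis=0); assert len(t)==2; print(xy)
phi=best(G(xy,.03),-.38)
manip.set_gripper(.085,50)
manip.move_pose(G(xy,.15),quat(phi)); manip.movel(G(xy,.030),rate=.12)
manip.set_gripper(0,50); status("grip")
manip.movel(G(xy,.15),rate=.12); manip.sleep(.2); status("up")
E
```

```text
knob [ 0.5946 -0.3018  0.1705] 0.0035 1.205787079266347 0.08618033418361758
[('top', [0.4342, 0.3755], [18, 18, 250]), ('side', [0.4358, 0.3726], [13, 9, 91])]
[0.435   0.37405]
grip t 16.4 p [0.4352 0.3743 0.0339] w 0.0568 ff 52.6 F [-1.3 -1.   5.9]
up t 17.7 p [0.4348 0.3739 0.1524] w 0.0565 ff 53.3 F [ 0.3 -0.1 -1. ]
```

```bash
python3 - <<'E'
from h import *
M=np.array([.4048,-.2067])
manip.movel([.40,.15,.17],rate=.2); status("mid")
phi=best(G(M,.1),np.pi/2)
manip.move_pose(G(M,.10),quat(phi)); status("over")
manip.movel(G(M,.034),rate=.1); lower(.030)
manip.set_gripper(.085); p=manip.get_position(); manip.movel([p[0],p[1],.2],rate=.15); manip.move_pose([.36,.0,.34],quat(best([.36,.0,.34],np.pi/2))); status()
T=cam("top");S=cam("side")
t=tin_at(.003,(.405,-.207,.08)); print(t)
for n,c,r in(("T",T,(125,170,230,280)),("S",S,(205,245,150,185))):
    m,_=blobs(c,(17,90,90),(34,255,255)); k=np.zeros_like(m);k[r[2]:r[3],r[0]:r[1]]=m[r[2]:r[3],r[0]:r[1]]
    h=cv2.convexHull(cv2.findNonZero(k)[:,0])[:,0]
    w=np.array([onz(c,*x,.006)[:2] for x in h.astype(float)],np.float32)
    print("pallet",n,cv2.minAreaRect(w*1000))
cv2.imwrite("pics/two2.png",np.vstack([np.hstack([cv2.resize(T["pixels"][225:300,310:410],(400,300)),cv2.resize(S["pixels"][270:345,220:320],(400,300))]),np.hstack([cv2.resize(T["pixels"][225:300,100:200],(400,300)),cv2.resize(S["pixels"][140:215,180:280],(400,300))])]))
E
```

```text
mid t 19.0 p [0.4001 0.1504 0.17  ] w 0.0568 ff 53.3 F [ 0.2  0.6 -1.8]
over t 20.4 p [ 0.4052 -0.2059  0.1031] w 0.0571 ff 53.3 F [ 0.4 -0.1 -0.8]
lower stop 0.0294 nominal 0.03
 t 25.0 p [ 0.3603 -0.0004  0.3391] w 0.085 ff 0.0 F [-0.4 -0.3  1. ]
[('top', [0.4076, -0.2021], [30, 30, 582]), ('side', [0.4084, -0.2098], [17, 15, 202]), ('side', [0.3935, -0.2452], [33, 25, 280])]
pallet T ((435.14227294921875, 369.24371337890625), (86.5276870727539, 86.14848327636719), 68.18043518066406)
pallet S ((436.50604248046875, 365.8367614746094), (86.59029388427734, 88.17324829101562), 69.67550659179688)
```

View pics/two2.png

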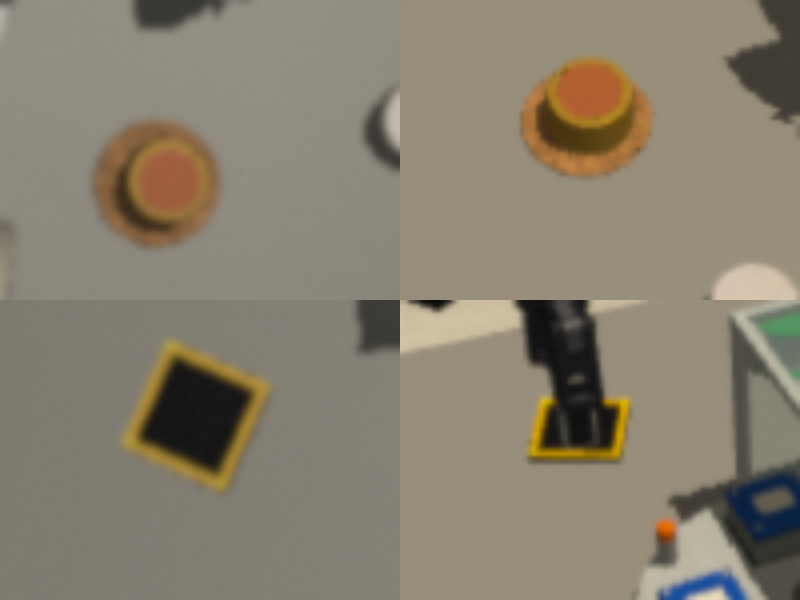

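The tin stands on the mat, top-view centre about (352,270), and the pallet is empty at (149,253). I'll check the tin's centring numerically while unloading the first box.

```bash
cat > box.py <<'E'
from h import *
PAL=np.array([.4358,.3675]); PANG=1.195
F=B(-.09,0)-np.array([.0005,0])
def pick(z=.069):
    phi=best(G(F,z),YAW+np.pi/2)
    manip.set_gripper(.085,60); manip.move_pose(G(F,.18),quat(phi)); manip.movel(G(F,z),rate=.15)
    manip.set_gripper(0,60); status("grip"); manip.movel(G(F,.17),rate=.12); manip.sleep(.2); status("up"); return phi
def place(k,phi):
    zg=.006+.034*k+.024; q=quat(phi+PANG-YAW-np.pi/2)
    manip.move_pose(G([.41,.22],.20),q); status("mid"); manip.movel(G(PAL,.20),q,rate=.25); manip.sleep(.1); status("over")
    manip.movel(G(PAL,zg+.008),rate=.12); lower(zg+.003)
    manip.set_gripper(.085); p=manip.get_position(); manip.movel([p[0],p[1],p[2]+.10],rate=.12); status("left")
def lid(k):
    out=[]
    for n in("top","side"):
        c=cam(n); zt=.006+.034*(k+1); m,_=blobs(c,(100,90,40),(128,255,255))
        u,v=proj(c,[*PAL,zt]).astype(int); r=np.zeros_like(m); r[v-25:v+26,u-25:u+26]=m[v-25:v+26,u-25:u+26]
        p=cv2.findNonZero(r)
        if p is None: out.append((n,None)); continue
        w=np.array([onz(c,*x,zt)[:2]*1000 for x in cv2.convexHull(p)[:,0].astype(float)],np.float32)
        out.append((n,np.round(sum([list(np.atleast_1d(a)) for a in cv2.minAreaRect(w)],[]),1).tolist()))
    print("lid",out)
E
python3 - <<'E'
from box import *
T=cam("top");S=cam("side"); print("tin",onz(T,352.2,270,.039).round(4),onz(S,267.8,293.2,.039).round(4))
phi=pick(); place(0,phi)
manip.move_pose([.36,.05,.34],quat(phi)); lid(0); print(tin_at(.003,(.405,-.207,.08)))
E
```

```text
tin [ 0.4067 -0.2093  0.039 ] [ 0.4092 -0.2142  0.039 ]
grip t 27.6 p [0.4612 0.039  0.0732] w 0.059 ff 63.5 F [-2.7  0.2  9.6]
up t 28.7 p [0.4604 0.039  0.1724] w 0.0591 ff 64.7 F [-0.4 -0.3 -1.9]
mid t 29.6 p [0.4101 0.2197 0.2027] w 0.0587 ff 64.6 F [ 0.4  0.5 -2.2]
over t 30.4 p [0.4359 0.366  0.203 ] w 0.0586 ff 64.7 F [-0.3  0.4 -1.5]
lower stop 0.0337 nominal 0.033
left t 34.5 p [0.4358 0.3675 0.1329] w 0.0849 ff 0.0 F [-0.3 -0.4  0. ]
lid [('top', [433.7, 363.8, 59.5, 61.2, 68.3]), ('side', [434.6, 357.7, 63.3, 59.2, 69.7])]
[('top', [0.4079, -0.2023], [30, 30, 576]), ('side', [0.4084, -0.2098], [17, 16, 203]), ('side', [0.3937, -0.2452], [33, 25, 278])]
```

The box lid sits about 4 mm toward -y of the pallet in both views, and so does the tin on its mat, so the cameras read low in y. I'll use the lid labels and the tin top to calibrate this properly.

```bash
cat >> h.py <<'E'
def around(c,P,r,lo,hi):
    """centroid (on plane z) of colour mask within radius r px of a predicted point, largest blob"""
    m,_=blobs(c,lo,hi); u,v=proj(c,P).round().astype(int); k=np.zeros_like(m); cv2.circle(k,(int(u),int(v)),r,255,-1); m&=k
    n,l,s,ce=cv2.connectedComponentsWithStats(m)
    if n<2: return None
    i=1+np.argmax(s[1:,4]); return onz(c,*ce[i],P[2])[:2].round(4),s[i][2:5]
LAB=((0,0,120),(35,110,255)); TIN=((0,140,120),(11,255,255))
E
python3 - <<'E'
from box import *
for n in("top","side"):
    c=cam(n)
    print(n,"label",around(c,[.4337,.3638,.040],8,*LAB),"tin",around(c,[.407,-.211,.039],12,*TIN))
    h=cv2.cvtColor(c["pixels"],cv2.COLOR_BGR2HSV); u,v=proj(c,[.434,.362,.04]).astype(int); print(h[v-1:v+2,u-1:u+2].reshape(-1,3)[::3].tolist())
    a=c["pixels"][v-25:v+25,u-33:u+33]; u,v=proj(c,[.407,-.211,.039]).astype(int); b=c["pixels"][v-25:v+25,u-33:u+33]
    r=np.hstack([cv2.resize(x,(396,300),interpolation=cv2.INTER_CUBIC) for x in(a,b)]); L=r if n=="top" else np.vstack([L,r])
    print("origin",u-33,v-25)
cv2.imwrite("pics/c3.png",L)
E
```

```text
top label (array([0.4334, 0.3671]), array([ 9, 11, 65], dtype=int32)) tin (array([ 0.4073, -0.2085]), array([ 14,  14, 148], dtype=int32))
[[21, 39, 195], [21, 37, 194], [21, 37, 194]]
origin 319 244
side label (array([0.4361, 0.3618]), array([ 8,  4, 27], dtype=int32)) tin (array([ 0.4077, -0.2104]), array([ 15,  12, 136], dtype=int32))
[[20, 53, 96], [20, 56, 177], [22, 54, 223]]
origin 233 267
```

View pics/c3.png

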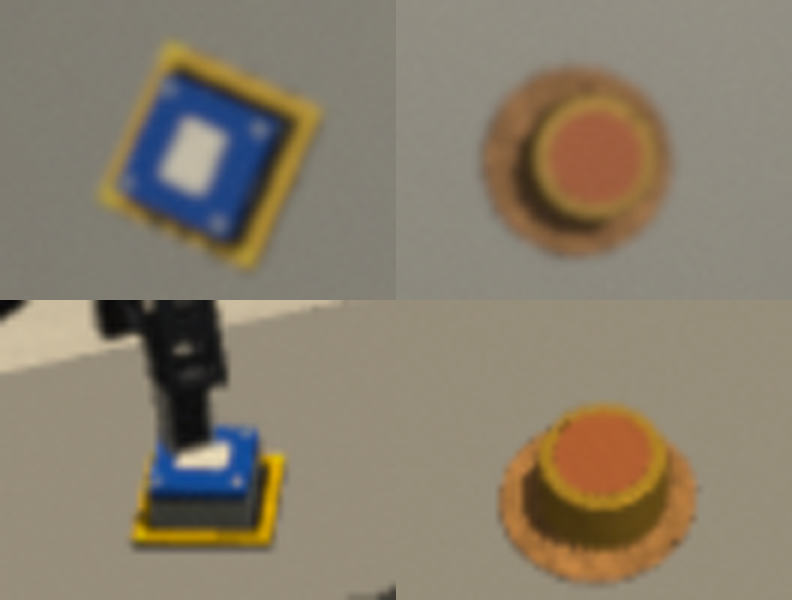

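The views show the box about 2–3 mm off the pallet centre and the tin about 4 mm off the mat centre, both well inside their targets. Now I'll index the table clockwise to bring the right-hand box round.

```bash
cat > table.py <<'E'
from box import *
def index(sgn,z=.072,R=.130):
    """sgn=-1: front-right post dragged to front-left (clockwise); +1 reverse"""
    a0=np.pi+(np.pi/4 if sgn<0 else -np.pi/4); P=lambda a:B(R*np.cos(a),R*np.sin(a))
    phi=best(G(P(np.pi),z),YAW+3*np.pi/2)-np.pi+a0
    manip.set_gripper(.055,40); manip.move_pose(G(P(a0),.16),quat(phi)); manip.set_gripper(.05); manip.movel(G(P(a0),z),rate=.1)
    manip.set_gripper(0,40); status("post")
    for d in np.linspace(0,np.pi/2,13)[1:]: manip.movel(G(P(a0+sgn*d),z),quat(phi+sgn*d),rate=.09)
    status("turned"); manip.set_gripper(.05); p=manip.get_position(); manip.movel([p[0],p[1],.17],rate=.15)
def look(name=None):
    manip.move_pose([.35,.13,.34],quat(best([.35,.13,.34],np.pi/2)))
    for n in("top","side"):
        c=cam(n)
        for P in(B(-.092,.092),B(-.092,-.092)): print(n,"post",around(c,[*P,.083],14,(5,120,120),(18,255,255)))
        print(n,"front lid",around(c,[*F,.079],12,(100,110,50),(128,255,255)),"tin",around(c,[.407,-.211,.039],30,*TIN))
        if name: cv2.imwrite(f"pics/{name}_{n}.png",c["pixels"])
E
python3 - <<'E'
from table import *
index(-1); look("i1"); status()
E
```

```text
post t 39.2 p [ 0.4673 -0.053   0.0755] w 0.0146 ff 38.9 F [-0.9 -0.1  5.5]
turned t 43.3 p [0.4502 0.132  0.0755] w 0.0144 ff 40.2 F [-10.    6.7  14.3]
top post (array([0.4494, 0.1298]), array([ 5,  6, 20], dtype=int32))
top post (array([ 0.467 , -0.0527]), array([ 5,  5, 19], dtype=int32))
top front lid (array([0.4609, 0.0383]), array([ 22,  22, 266], dtype=int32)) tin (array([ 0.4073, -0.2084]), array([ 14,  14, 146], dtype=int32))
side post (array([0.4518, 0.1241]), array([ 5,  5, 21], dtype=int32))
side post (array([ 0.4681, -0.0585]), array([ 6,  5, 25], dtype=int32))
side front lid (array([0.4604, 0.0308]), array([ 22,  18, 207], dtype=int32)) tin (array([ 0.4077, -0.2103]), array([ 15,  12, 134], dtype=int32))
 t 45.4 p [0.3504 0.13   0.3382] w 0.05 ff 0.0 F [-0.4 -0.6 -0.9]
```

```bash
python3 - <<'E'
from table import *
import box
box.F=F+np.array([.001,0])
phi=pick(); place(1,phi)
manip.move_pose([.36,.05,.34],quat(phi)); lid(1)
for n in("top","side"): print(n,around(cam(n),[*PAL,.074],8,*LAB))
index(-1); index(-1); look("i3"); 
for n in("top","side"): print(n,around(cam(n),[*PAL,.074],8,*LAB))
status()
a=[cv2.imread(f"pics/i3_{n}.png") for n in("top","side")]
cv2.imwrite("pics/i3.png",np.hstack([cv2.resize(a[0][130:300,110:370],(400,262)),cv2.resize(a[1][140:310,180:440],(400,262))]))
E
```

```text
grip t 48.0 p [0.4621 0.0391 0.0732] w 0.059 ff 63.7 F [-2.3  1.6 10.3]
up t 49.2 p [0.4613 0.039  0.1724] w 0.0592 ff 64.6 F [-0.6 -0.2 -2.5]
mid t 50.0 p [0.4101 0.2197 0.2027] w 0.0594 ff 64.6 F [-0.3 -0.5 -2. ]
over t 50.9 p [0.4358 0.366  0.2031] w 0.059 ff 64.7 F [ 0.4 -0.3 -2.9]
lower stop 0.0677 nominal 0.067
left t 54.6 p [0.4359 0.3675 0.1669] w 0.0849 ff 0.0 F [ 0.2  0.1 -0.3]
lid [('top', [435.8, 360.7, 66.9, 60.6, 69.2]), ('side', [431.2, 338.0, 107.9, 60.0, 69.7])]
top (array([0.437 , 0.3657]), array([11,  9, 71], dtype=int32))
side (array([0.4454, 0.3602]), array([2, 5, 9], dtype=int32))
post t 59.2 p [ 0.4673 -0.053   0.0756] w 0.0148 ff 38.9 F [ 0.3 -1.3  6.4]
turned t 63.3 p [0.4502 0.132  0.0755] w 0.0149 ff 40.1 F [-9.3  7.4 14. ]
post t 68.1 p [ 0.4672 -0.0529  0.0755] w 0.0147 ff 38.9 F [-0.9 -0.5  6.1]
turned t 72.2 p [0.4502 0.1321 0.0755] w 0.0152 ff 40.2 F [-9.1  8.8 14.6]
top post (array([0.4497, 0.1297]), array([ 5,  6, 21], dtype=int32))
top post (array([ 0.4667, -0.0521]), array([ 4,  5, 17], dtype=int32))
top front lid (array([0.4607, 0.0384]), array([ 22,  22, 264], dtype=int32)) tin (array([ 0.4073, -0.2086]), array([ 13,  14, 144], dtype=int32))
side post (array([0.4518, 0.1241]), array([ 5,  5, 21], dtype=int32))
side post (array([ 0.4681, -0.0585]), array([ 6,  5, 25], dtype=int32))
side front lid (array([0.4599, 0.0286]), array([ 22,  19, 208], dtype=int32)) tin (array([ 0.4078, -0.2102]), array([ 15,  12, 133], dtype=int32))
top (array([0.4369, 0.3661]), array([11,  9, 71], dtype=int32))
side (array([0.4396, 0.4012]), array([15,  9, 37], dtype=int32))
 t 74.4 p [0.3503 0.1299 0.3386] w 0.05 ff 0.0 F [ 0.   0.4 -0.2]
```

View pics/i3.png

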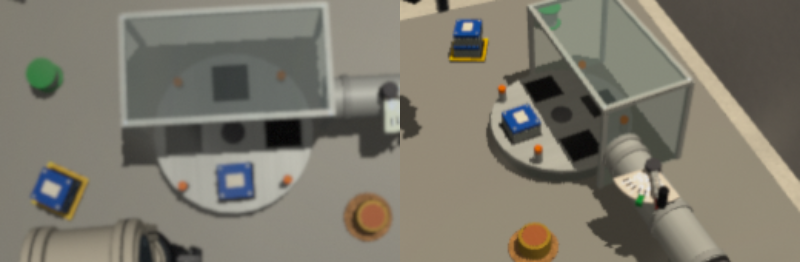

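The table carries the last box in front and the other pads are empty. Tin, jar and reel look unchanged. The second box's label reads about 3 mm off the first one's, so I'll inspect the column.

```bash
python3 - <<'E'
from h import *
L=[]
for n in("top","side"):
    c=cam(n); u,v=proj(c,[.436,.3675,.04]).round().astype(int); print(n,u-20,v-20)
    L.append(cv2.resize(c["pixels"][v-20:v+20,u-20:u+20],(400,400),interpolation=cv2.INTER_CUBIC))
cv2.imwrite("pics/col.png",np.hstack(L))
E
```

```text
top 126 233
side 203 144
```

View pics/col.png

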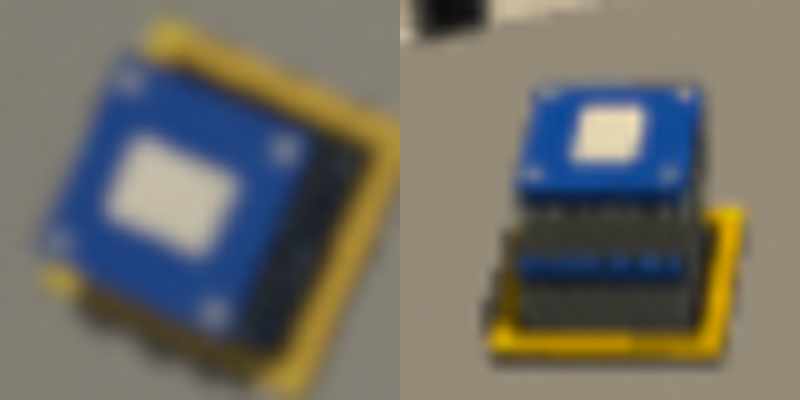

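```bash
python3 - <<'E'
from h import *
T=cam("top");S=cam("side")
print(onz(T,142.75,252.05,.074),onz(S,223.4,156.9,.074))
print(around(S,[.438,.366,.074],8,*LAB),around(T,[.438,.366,.074],8,*LAB))
# front-face (toward -jaw axis) centre points predicted in S
d=np.array([np.cos(1.195),np.sin(1.195)])
for z in(.006,.036,.074): print(z,proj(S,[*(np.array([.4365,.366])-.03*d),z]).round(2))
print([ (203+(x-400)/10-.45) for x in (608,601,600)])
E
```

```text
[0.43713308 0.36566005 0.074     ] [0.43837995 0.36201553 0.074     ]
(array([0.4469, 0.4018]), array([13,  4, 32], dtype=int32)) (array([0.437 , 0.3659]), array([11,  9, 72], dtype=int32))
0.006 [223.28 176.6 ]
0.036 [222.51 170.08]
0.074 [221.5  161.58]
[223.35000000000002, 222.65, 222.55]
```

Both views put box 2 about 2–3 mm off box 1, across the jaw axis. I'll true up the pair with a gentle squeeze from the other direction at their interface, then load the last box and repeat.

```bash
cat >> box.py <<'E'
def square(z):
    phi=best(G(PAL,z),PANG+np.pi/2)
    manip.set_gripper(.085,20); manip.move_pose(G(PAL,.22),quat(phi)); manip.movel(G(PAL,z),rate=.12)
    manip.set_gripper(.0,20); manip.sleep(.2); status("squeeze"); manip.set_gripper(.085); manip.movel(G(PAL,.22),rate=.12)
E
python3 - <<'E'
from table import *
import box
square(.043)
manip.move_pose([.36,.0,.34],quat(best([.36,.0,.34],np.pi/2)))
print(around(cam("top"),[.437,.366,.074],8,*LAB))
box.F=F+np.array([.001,0])
phi=pick(); place(2,phi); square(.078)
manip.move_pose([.36,.0,.34],quat(best([.36,.0,.34],np.pi/2))); manip.sleep(.3)
L=[]
for n in("top","side"):
    c=cam(n); print(n,around(c,[.437,.366,.108],8,*LAB),"tin",around(c,[.407,-.211,.039],30,*TIN))
    u,v=proj(c,[.436,.3675,.06]).round().astype(int)
    L.append(cv2.resize(c["pixels"][v-25:v+25,u-25:u+25],(400,400),interpolation=cv2.INTER_CUBIC))
cv2.imwrite("pics/col2.png",np.hstack(L)); status()
E
```

```text
squeeze t 78.3 p [0.4355 0.3679 0.0466] w 0.0595 ff 24.9 F [-2.9  1.1  6. ]
(array([0.435 , 0.3667]), array([11,  9, 69], dtype=int32))
grip t 84.1 p [0.4621 0.039  0.0733] w 0.0588 ff 63.4 F [-2.9  0.5 10.8]
up t 85.3 p [0.4613 0.039  0.1724] w 0.0592 ff 64.3 F [ 0.1  0.6 -1. ]
mid t 86.1 p [0.4101 0.2197 0.2027] w 0.0591 ff 64.2 F [ 0.   0.2 -1.2]
over t 87.0 p [0.4358 0.366  0.2031] w 0.0591 ff 64.3 F [-0.1  0.2 -0.9]
lower stop 0.1017 nominal 0.101
left t 90.4 p [0.4359 0.3674 0.2009] w 0.0849 ff 0.0 F [ 0.3  0.2 -0.7]
squeeze t 93.9 p [0.4359 0.3678 0.0816] w 0.0599 ff 23.1 F [-2.2  0.5  5.2]
top (array([0.4355, 0.3668]), array([12, 10, 77], dtype=int32)) tin (array([ 0.4073, -0.2082]), array([ 14,  14, 147], dtype=int32))
side None tin (array([ 0.4075, -0.2102]), array([ 14,  12, 134], dtype=int32))
 t 97.5 p [3.601e-01 2.000e-04 3.399e-01] w 0.0852 ff 0.0 F [-0.3  0.1  0.2]
```

View pics/col2.png

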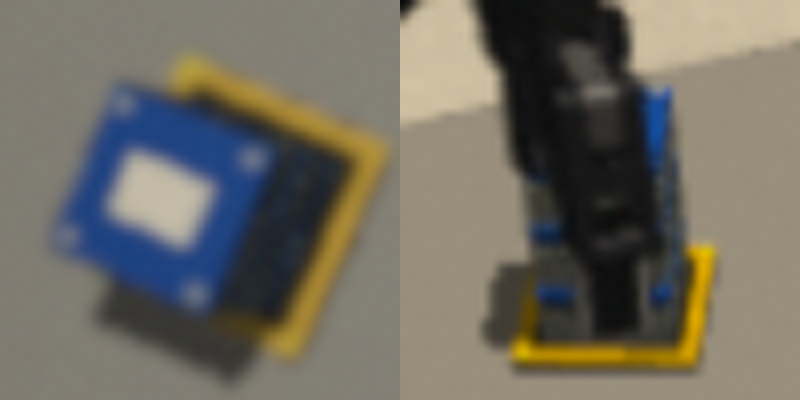

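The column is square and centred: top label (.4355,.3668) against the pallet's (.4351,.3692). The arm's camera shadowing blocks only the side view. Now the lever goes back to green.

```bash
python3 - <<'E'
from lever import *
manip.move_pose([.40,-.15,.34],quat(best([.40,-.15,.34],np.pi/2)))
grab(1.18); turn(1.18,.735); status(); leave()
manip.move_pose([.36,.10,.34],quat(best([.36,.10,.34],np.pi/2)))
for n in("top","side"):
    c=cam(n); cv2.imwrite(f"pics/{n}9.png",c["pixels"])
    r=c["pixels"][165:240,335:410] if n=="top" else c["pixels"][225:300,295:370]
    r=cv2.resize(r,(400,400),interpolation=cv2.INTER_CUBIC); L=r if n=="top" else np.hstack([L,r])
cv2.imwrite("pics/lev9.png",L); status()
E
```

```text
gripped t 102.0 p [ 0.5929 -0.3001  0.1843] w 0.0171 ff 25.2 F [-0.8 -0.7  2.3]
 t 103.2 p [ 0.5602 -0.2816  0.1843] w 0.0173 ff 25.7 F [-6.6 -3.   6.6]
 t 106.2 p [0.3606 0.0996 0.3397] w 0.0503 ff 0.0 F [ 0.4 -0.7 -0.3]
```

View pics/lev9.png

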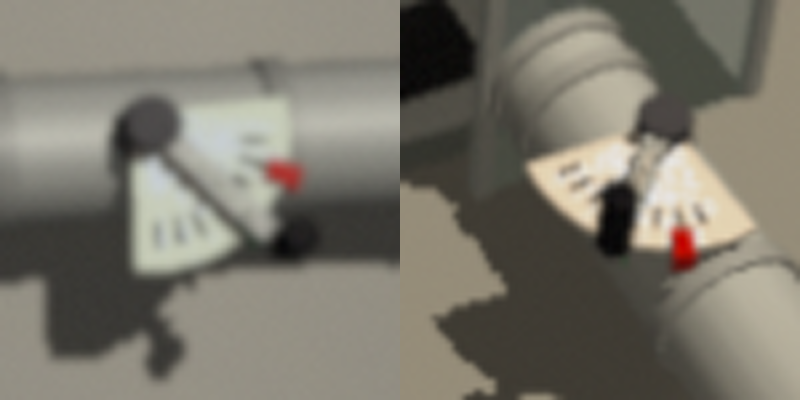

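The lever bar and knob now cover the green tab in both views, and the red tab is clear. One numeric check with a full final look, then hand in.

```bash
python3 - <<'E'
from table import *
T=cam("top");S=cam("side")
for n,p,q in(("knob",(390.3,209.0),(334.9,265.5)),("green0",(382.9,207.9),(335.2,270.1))):
    k,e=tri(T,p,S,q); r=SP-k[:2]; print(n,k,e,(np.arctan2(r[1],r[0])-YAW).round(3),np.hypot(*r).round(4))
look("fin"); a=[cv2.imread(f"pics/fin_{n}.png") for n in("top","side")]
print("col",around(cam("top"),[.437,.366,.108],8,*LAB)); 
cv2.imwrite("pics/fin.png",np.hstack([cv2.resize(x,(400,300),interpolation=cv2.INTER_AREA) for x in a])); status()
E
```

```text
knob [ 0.5618 -0.2835  0.1726] 0.0014 0.766 0.0859
green0 [ 0.5697 -0.2725  0.1376] 0.0009 0.747 0.0724
top post (array([0.4494, 0.1298]), array([ 5,  6, 20], dtype=int32))
top post (array([ 0.4667, -0.0525]), array([ 5,  5, 18], dtype=int32))
top front lid None tin (array([ 0.4072, -0.2083]), array([ 14,  14, 147], dtype=int32))
side post (array([0.4518, 0.1241]), array([ 5,  5, 21], dtype=int32))
side post (array([ 0.4681, -0.0585]), array([ 6,  5, 25], dtype=int32))
side front lid None tin (array([ 0.4079, -0.2102]), array([ 15,  12, 134], dtype=int32))
col (array([0.4355, 0.3668]), array([12, 10, 77], dtype=int32))
 t 106.7 p [0.3502 0.1296 0.3399] w 0.05 ff 0.0 F [ 0.2 -0.   0.5]
```

View pics/fin.png

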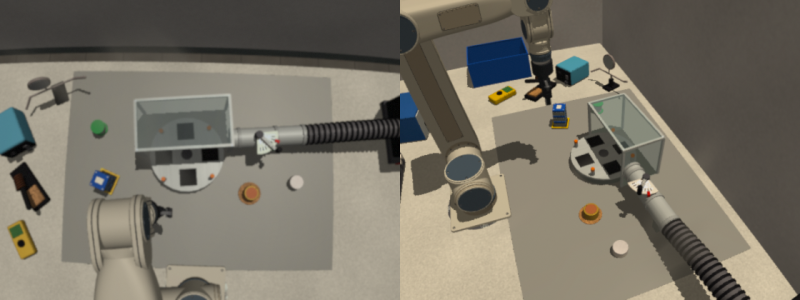

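The final views show the column on the pallet, the table clicked and empty, the tin on its mat, the jar and reel in place, and the lever over green.

```bash
python3 -c "
from h import *
manip.sleep(.5); print(manip.sign_off())"
```

```text
the job is handed in; nothing more can be done
None
```

The job is handed in at about 107 s of the 210 s limit: the lever went to red, the tin went onto its mat (about 4 mm off centre), all three relay boxes are stacked on the pallet (about 2–3 mm off centre), and the lever is back over green to within about 0.02 rad by camera, with the turntable clicked in place and the jar and reel never touched.

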